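# Jack up the instrument chassis and hold it

### The job

Stand the small bench jack flat on the table with its saddle centred under the round-ended lift lug of the grey instrument chassis, and give it a trial stroke: handle all the way down, then all the way up again so that the chassis is back on its feet. Then press the handle all the way down once more and finish holding it down, the chassis raised on the saddle alone, so that its feet can be changed; do not let go at the end. Do not push or lift the chassis with the arm, and leave the other things on the bench where they are.

Things in the scene. Friction and masses are not known exactly. Their poses are not given: they have to be found in the camera images.
- chassis: Loose grey steel instrument case, about 3 kg, 260 (x) x 220 (y) mm, top at 120, on four feet 15 high. Origin: centre of its underside, at table height. On its +y face, at x = +45 mm, a lift lug 40 wide, 74 to 82 mm up, sticks out 60 mm, round-ended with a hex bolt head (7 high) on top. The short square bracket at x = -75 mm (22 long) is no lift point. Lifted, it tilts on its far feet.
- lift_pad (a point): Centre of the underside of the round pad (28 mm across) below the lug, straight under the bolt head: chassis frame (45, 150, 66) mm, so 66 mm above the table and 40 mm out from the case's +y face.
- jack: Loose single-stroke jack, 1 kg. Origin at its underside below the carrying block, z up; +x points to the saddle (x = +85 mm), handle towards -x. Base plate 72 wide, 8 thick, x = -180 to +110 mm. Carrying block 36 (x) x 40 (y) mm, top at 78: grasp it across y. Cheeks 70 high at x = -28 to -58; handle pivot at x = -45 mm, 60 up.
- jack_grip (a point): Point on the axis of the jack's carrying block, 55 mm above the base's underside: a good place for the TCP when grasping across the jack's y.
- saddle (a point): Centre of the top of the jack's steel saddle (disc 36 mm across, 8 thick): jack frame (85, 0, 52) mm with the handle up, so it slides under the lift pad with 14 mm to spare. It rises straight up 58 mm per rad of handle, 35 mm in all, and meets the pad at about 0.24 rad.
- handle_top (a point): Centre of the flat upper face of the handle's rubber grip (28 wide, 72 long, 16 thick mm), 120 mm along the handle from its pivot and 8 mm above its axis: the place to press with shut fingertips. It moves with the handle.
- handle (a joint): Angle of the jack's handle, rad: 0 = up (it slopes 0.5 rad above level towards the jack's -x), growing as it is pressed down; stop at 0.6 (0.1 rad below level). A spring lifts it back to 0 when let go. Pressing at handle_top takes 2 to 4 N unloaded, about 6 to 13 N with the chassis on the saddle.
- multimeter: Bystander, leave it: yellow hand multimeter lying flat, 85 x 165 x 36 mm; origin in the centre of its underside.
- cup: Bystander, leave it: white paper cup, 72 across, 90 high mm; origin in the centre of its underside.
- spool: Bystander, leave it: aluminium solder spool standing on end, 54 across, 50 high mm; origin in the centre of its underside.
- can: Bystander, leave it: small tin, 52 across, 75 high mm; origin in the centre of its underside.
- capacitor: Bystander, leave it: black capacitor can standing up, 36 across, 55 high mm; origin in the centre of its underside.
- screwdriver: Bystander, leave it: screwdriver lying flat; origin at the middle of its underside.
- tape: Bystander, leave it: roll of grey tape lying flat, 90 across, 19 high mm; origin in the centre of its underside.
- wrench: Bystander, leave it: open-ended wrench lying flat; origin at the middle of its underside.

How it is judged:
By the outcome, as a careful person would: the job done as asked, in the order asked, and still so for the second after the job is handed in, while the arm keeps its last pose, push and grip.
It also fails if it takes over 69 s, if anything falls off the work surface, if the arm or the gripper's body presses on something with over 40 N, if the wrist force passes 120 N, or if a joint passes its speed limit or range.

### The arm

A 7-joint arm with a two-finger parallel gripper is mounted at the origin on the work surface. World frame = base frame: x ahead of the robot, y to its left, z up, the work surface at z = 0. Lengths are in m, angles in rad, forces in N, time in s.
With the tool pointing down it reaches from about 0.4 to 0.925 m from the base axis. Payload 5.6 kg.
Tool frame: the origin (TCP) lies between the finger pads, 19 mm behind the fingertips; this is the grasp point; z points along the fingers, y is the direction in which the jaws open and shut (so a half turn about z gives the same grasp; the last joint's range is limited). The gripper opens to 85 mm and grips with 20 to 120 N. Pads are 22 mm wide; open, the fingers measure 114 mm over their backs; the gripper's body (76 mm by 85 mm) begins 54 mm behind the grasp point. The pads swing forward as they close: fully open they stand 13 mm farther back than shut.
Start: joints at [1.25, 0.468, -0.012, 1.603, 0.006, 1.071, -0.056], TCP at [0.178, -0.625, 0.25] pointing down, gripper open.
Joint ranges: [-2.53, 2.53], [-0.31, 2.02], [-1.57, 1.55], [0.28, 2.44], [-1.29, 4.43], [0.15, 1.84], [-2.92, 2.92]. Speed limits (rad/s): [2.57, 2.57, 3.14, 3.14, 3.14, 3.14, 3.14].

### API

Orientations are given as a unit quaternion [x, y, z, w].
In Python, from cell import r gives the robot as it stands.
- The arm moves only by the tool arm_command, never from a script. Its argument "deltas" is one flat list of numbers, 7 for each row, row after row: the shift along the tool's x, y, z in m, then the turn, a rotation vector about the tool's x, y, z in rad, then the finger opening in m, from 0 to 0.0854. A call has 1 to 12 rows; each row is the pose to reach, as a shift and turn from the pose measured when the call began, along the tool's axes at that moment; what a row does not reach only later rows make up. A row lasts 1/8 s, in which the tool goes at most 62.5 mm and 10.7 degrees, less where a joint would pass 70% of its speed; a pose out of reach is approached as far as the arm can. A call with a gripper value outside its range is refused whole. The fingers move at their own pace and stop on an object; "force" is the grip in N (left out, the last holds). Time passes only in rows, so rows that repeat a pose let the fingers close. It gives the time, the measured TCP pose, the force and the opening at its end, in the units of the state.
- r.read_state(): the state, without advancing time (a new reading comes with each control period).
- r.camera(name): name is "scene" or "top" or "wrist"; returns a dict with "frame" (400x640x3 uint8, red, green, blue), "camera_matrix" (3x3 intrinsics, pixels), "world_to_cam" (4x4, takes a point from world to camera coordinates). Camera axes: x right, y down, z forward; pixel columns grow to the right and rows downward; lengths in m; the calibration is good to about 2 mm. The wrist camera is an equidistant fisheye: a pixel r from the principal point sees the ray r / f radians off the axis. A picture is of the moment at which its call begins. There is no depth.
- r.job_done(): hands the job in, once; it reports no verdict.
Trained networks look in the newest picture that a camera, given by its name, has taken for a name from the list of things; names that differ only in an ending like _2 or _b are one class to them, and where a whole thing is asked for, a point or a joint stands for the part that bears it (a point fixed in the world has none). Each returns a list of dicts, best first, with "confidence" (0 to 1); they miss things now and then, are a little off and sometimes report something else, mostly with a low value. They report only what shows in the picture. A call takes as long as a camera call.
- r.search_frame(target, camera): "centre" ([column, row] in pixels, amid what is visible of it).
- r.outline_of(target, camera): "region" (400x640 bool, what is visible of it) and "centre" ([column, row] in pixels, amid what is visible of it).
The state is a dict: "time": time; "q": joint angles; "joint_velocities": joint speeds; "effort": joint torques, N m; "eef_pos": TCP position; "tool_rot": TCP orientation; "force": force on the tool from outside, world axes, zero at the start; "moment": the same for the moment, N m; "grip_width": opening from 0.0 (shut) to 1.0 (fully open).
Only numpy, scipy, OpenCV 4.12 (cv2) and the standard library are available. Lean on these libraries where they do the work, as an engineer would, in place of code of your own. Each camera call takes 0.05 s, during which the arm holds its last target. There are 200 camera calls.

## Working session

There is one attempt and no reset: what is moved stays moved. The work goes in short steps, Python scripts to look and compute and a tool call to move; the robot and the scene stay as the last step left them, time stands still between calls to the robot, and variables do not carry over. Pictures are saved under pics/ and viewed, about 8 in all and at most 12, crops included, and the job is handed in when it is done.

Besides the shell and the picture viewer there is one more tool, called after "Call:" as a command line: name --argument value ..., lists and objects as JSON in quotes. arm_command: Moves the arm, as the interface text tells. Its arguments: {"type":"object","properties":{"deltas":{"type":"array"},"force":{"type":"number"}},"required":["deltas"]}

```bash
ls; mkdir -p pics; cat > h.py <<'E'
import numpy as np, cv2
from cell import r
from scipy.spatial.transform import Rotation as R
def save(n,f): cv2.imwrite(f'pics/{n}.png', f[...,::-1])
E
python3 - <<'E'
from h import *
s=r.read_state(); print({k:np.round(v,3).tolist() for k,v in s.items()})
fs={}
for c in ['scene','top']:
    d=r.camera(c); np.savez(f'{c}.npz',**d); fs[c]=d['frame']
    print(c,np.round(d['camera_matrix'],1).tolist(),np.round(d['world_to_cam'],3).tolist())
    for n in ['chassis','lift_pad','jack','jack_grip','saddle','handle_top','multimeter','cup','spool','can','capacitor','screwdriver','tape','wrench']:
        print(n,[(np.round(a['centre'],0).tolist(),round(a['confidence'],2)) for a in r.search_frame(n,c)[:2]])
save('a',fs['scene']); save('b',fs['top'])
E
```

```text
pics
{'time': 0.0, 'q': [1.25, 0.468, -0.012, 1.604, 0.006, 1.071, -0.056], 'joint_velocities': [0.0, 0.001, -0.0, -0.001, -0.001, 0.0, 0.0], 'effort': [0.0, -53.239, 0.022, -25.131, 0.012, 0.008, -0.0], 'eef_pos': [0.178, -0.625, 0.249], 'tool_rot': [0.99, 0.138, -0.0, -0.001], 'force': [0.309, 0.294, -0.546], 'moment': [0.009, -0.019, 0.02], 'grip_width': 0.998}
scene [[425.8, 0.0, 326.3], [0.0, 425.8, 196.5], [0.0, 0.0, 1.0]] [[0.782, 0.624, -0.016, -0.438], [0.342, -0.449, -0.825, -0.081], [-0.522, 0.64, -0.564, 1.358], [0.0, 0.0, 0.0, 1.0]]
chassis [([192.0, 316.0], 0.58), ([249.0, 210.0], 0.27)]
lift_pad [([192.0, 314.0], 0.68)]
jack [([363.0, 212.0], 0.68)]
jack_grip [([360.0, 213.0], 0.68)]
saddle []
handle_top [([383.0, 205.0], 0.81)]
multimeter [([421.0, 259.0], 0.76)]
cup [([370.0, 292.0], 0.93)]
spool [([229.0, 228.0], 0.94)]
can [([254.0, 210.0], 0.95)]
capacitor [([287.0, 197.0], 0.69)]
screwdriver [([442.0, 212.0], 0.68)]
tape [([451.0, 170.0], 0.85)]
wrench [([313.0, 165.0], 0.75)]
top [[464.1, 0.0, 325.2], [0.0, 464.1, 195.3], [0.0, 0.0, 1.0]] [[-0.014, -1.0, 0.007, 0.071], [-0.995, 0.014, -0.096, 0.552], [0.096, -0.008, -0.995, 1.441], [0.0, 0.0, 0.0, 1.0]]
chassis [([469.0, 196.0], 0.95)]
lift_pad [([468.0, 194.0], 0.96), ([264.0, 138.0], 0.3)]
jack [([313.0, 190.0], 0.93)]
jack_grip [([312.0, 189.0], 0.88)]
saddle [([261.0, 137.0], 0.64), ([469.0, 196.0], 0.63)]
handle_top [([315.0, 160.0], 0.53)]
multimeter [([325.0, 123.0], 0.59)]
cup [([384.0, 125.0], 0.66), ([365.0, 259.0], 0.62)]
spool [([391.0, 260.0], 0.62)]
can [([362.0, 258.0], 0.64)]
capacitor []
screwdriver [([263.0, 135.0], 0.8)]
tape [([191.0, 156.0], 0.58)]
wrench [([264.0, 280.0], 0.75)]
```

View pics/a.png

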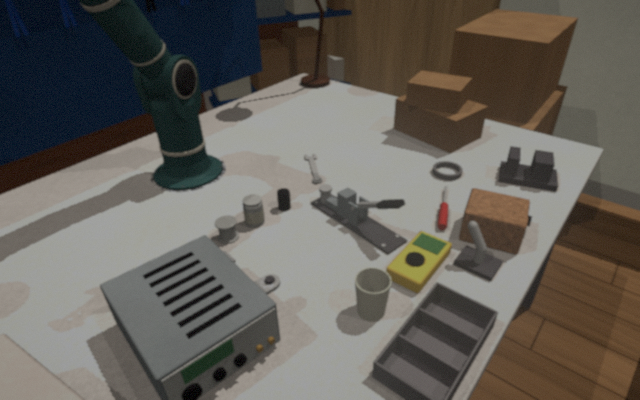

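View pics/b.png

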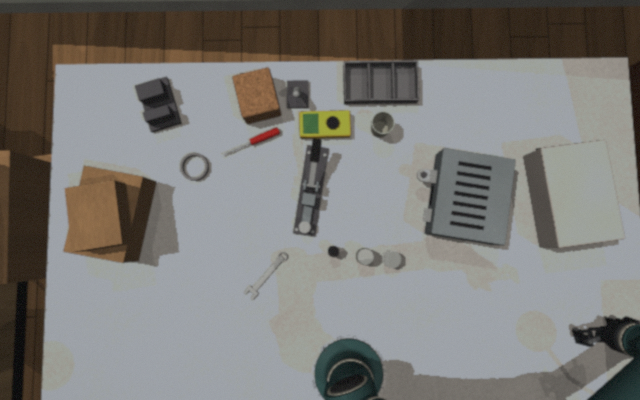

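Scene: chassis to the robot's right, with its lug at scene (270,283) / top (425,176) and bracket at top (428,215). The jack has its saddle at top (305,228) and grip at top (316,150). The path between the cup (382,125) and the spool/can (~392,260) looks free.

```bash
cat >> h.py <<'E'
def ray(d,p,fish=False):
    K=d['camera_matrix'];T=d['world_to_cam'];x=(p[0]-K[0,2])/K[0,0];y=(p[1]-K[1,2])/K[1,1]
    if fish:
        t=np.hypot(x,y); k=np.sin(t)/t if t>1e-9 else 1; v=np.array([x*k,y*k,np.cos(t)])
    else: v=np.array([x,y,1.])
    Ri=T[:3,:3].T; return -Ri@T[:3,3], Ri@(v/np.linalg.norm(v))
def atz(d,p,z,fish=False):
    o,v=ray(d,p,fish); return o+v*(z-o[2])/v[2]
def tri(rs):
    A=sum(np.eye(3)-np.outer(v,v) for o,v in rs); b=sum((np.eye(3)-np.outer(v,v))@o for o,v in rs)
    return np.linalg.solve(A,b)
def proj(d,P,fish=False):
    K=d['camera_matrix'];T=d['world_to_cam'];c=T[:3,:3]@np.asarray(P)+T[:3,3]
    if fish:
        t=np.arctan2(np.hypot(c[0],c[1]),c[2]); n=c[:2]/max(np.hypot(c[0],c[1]),1e-9)*t
    else: n=c[:2]/c[2]
    return n*np.diag(K)[:2]+K[:2,2]
def move(goal,yaw):
    """shift (tool axes) and turn to reach goal with tool down, tool x at yaw"""
    s=r.read_state(); R0=R.from_quat(s['tool_rot']); G=R.from_euler('z',yaw)*R.from_euler('x',np.pi)
    print('pos',np.round(s['eef_pos'],4),'shift',np.round(R0.inv().apply(np.array(goal)-s['eef_pos']),4),'turn',np.round((R0.inv()*G).as_rotvec(),4),'F',np.round(s['force'],1),'t',round(s['time'],2))
E
python3 - <<'E'
from h import *
S=dict(np.load('scene.npz'));T=dict(np.load('top.npz'))
print('bolt tri',tri([ray(S,(270,281)),ray(T,(425,176))]), atz(T,(425,176),.089))
r.camera('top')
for n,z in [('chassis',.12),('jack',.008)]:
    m=r.outline_of(n,'top')
    for a in m[:1]:
        reg=a['region'].astype(np.uint8); c=max(cv2.findContours(reg,0,2)[0],key=cv2.contourArea)
        b=cv2.boxPoints(cv2.minAreaRect(c)); print(n,a['confidence'],b.tolist(),np.round([atz(T,p,z)[:2] for p in b],3).tolist())
print('saddle',tri([ray(S,(325,188)),ray(T,(305,228))]),atz(T,(305,228),.052))
print('grip',atz(T,(316,150),.12))
for n,p,z in [('cup',(382,125),.045),('mm',(325,123),.03),('spool',(393,260),.05),('can',(367,257),.075),('cap',(333,252),.055)]: print(n,np.round(atz(T,p,z),3))
d=r.camera('wrist'); print(d['camera_matrix'].tolist(), np.round(d['world_to_cam'],3).tolist())
move([.5,-.2,.3],.277)
E
```

```text
bolt tri [ 0.60566328 -0.23990505  0.08084329] [ 0.60164161 -0.24119224  0.089     ]
chassis 0.71 [[408.6206970214844, 233.44830322265625], [420.8823547363281, 143.5294189453125], [517.361083984375, 156.68560791015625], [505.0993957519531, 246.6044921875]] [[0.428, -0.18], [0.696, -0.225], [0.652, -0.513], [0.385, -0.462]]
jack 0.89 [[292.4736328125, 233.4635009765625], [307.9705810546875, 137.38235473632812], [330.230224609375, 140.97262573242188], [314.7332763671875, 237.05377197265625]] [[0.434, 0.168], [0.744, 0.116], [0.731, 0.044], [0.422, 0.098]]
saddle [0.4517132  0.12843888 0.04767485] [0.44992135 0.1268216  0.052     ]
grip [0.68014577 0.08913158 0.12      ]
cup [ 0.773 -0.12   0.045]
mm [0.785 0.06  0.03 ]
spool [ 0.348 -0.142  0.05 ]
can [ 0.359 -0.06   0.075]
cap [0.375 0.042 0.055]
[[309.70691628693146, 0.0, 314.0391128676634], [0.0, 309.70691628693146, 192.78815113989327], [0.0, 0.0, 1.0]] [[0.274, -0.962, 0.001, -0.65], [-0.914, -0.261, 0.312, -0.04], [-0.3, -0.086, -0.95, 0.38], [0.0, 0.0, 0.0, 1.0]]
pos [ 0.1782 -0.6251  0.25  ] shift [ 0.426  -0.3206 -0.0501] turn [0.0001 0.0001 0.0008] F [-0.3 -0.2  0.5] t 1.7
```

Call:
arm_command --deltas '[0.15,-0.11,-0.03,0,0,0.0,0.085,0.3,-0.22,-0.03,0,0,0.1,0.085,0.4,-0.35,-0.03,0,0,0.2,0.085,0.46,-0.41,-0.02,0,0,0.277,0.085,0.473,-0.412,0,0,0,0.277,0.085,0.473,-0.412,0,0,0,0.277,0.085,0.473,-0.412,0,0,0,0.277,0.085,0.473,-0.412,0,0,0,0.277,0.085,0.473,-0.412,0,0,0,0.277,0.085,0.473,-0.412,0,0,0,0.277,0.085,0.473,-0.412,0,0,0,0.277,0.085]' --force 40

```text
time: 3.08
eef_pos: [0.522, -0.0938, 0.25]
tool_rot: [1.0, 0.005, 0.001, -0.001]
force: [-0.5, -0.8, 0.2]
grip_width: 0.997
```

```bash
python3 - <<'E'
from h import *
move([.55,.1,.2],0)
d=r.camera('wrist'); np.savez('w1.npz',**d); save('c',d['frame'])
for n in ['lift_pad','jack','jack_grip','saddle','handle_top']:
    print(n,[(np.round(a['centre'],0).tolist(),round(a['confidence'],2)) for a in r.search_frame(n,'wrist')[:2]])
for P in [(.604,-.240,.089),(.450,.127,.052),(.68,.089,.12)]: print(proj(d,P,True))
E
```

```text
pos [ 0.522  -0.0938  0.25  ] shift [ 0.0297 -0.1934  0.0505] turn [-0.0022 -0.0012  0.0094] F [-0.5 -0.8  0.2] t 3.08
lift_pad [([531.0, 161.0], 0.84)]
jack [([150.0, 103.0], 0.86)]
jack_grip [([153.0, 102.0], 0.93)]
saddle [([141.0, 221.0], 0.67), ([126.0, 50.0], 0.62)]
handle_top [([125.0, 47.0], 0.7)]
[464.2731281  102.60138435]
[141.67664187 226.11509038]
[118.52637894  25.86096212]
```

View pics/c.png

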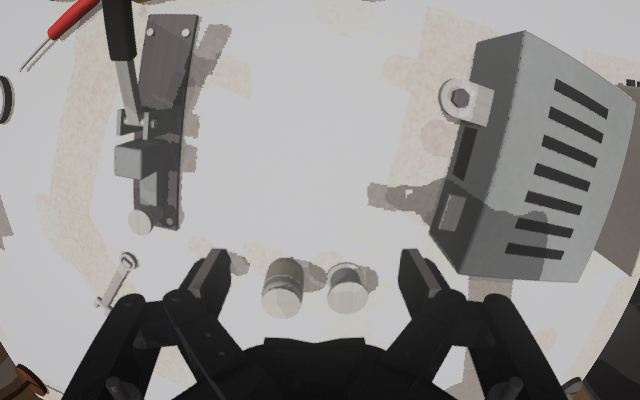

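Wrist view 1: bolt head at (460,97), saddle disc at (140,222), block top at about (128,160). The chassis top edge toward the lug runs (525,31)–(460,275).

```bash
python3 - <<'E'
from h import *
S=dict(np.load('scene.npz'));T=dict(np.load('top.npz'));W=dict(np.load('w1.npz'))
print('bolt',tri([ray(S,(270,281)),ray(T,(425,176)),ray(W,(460,97),True)]),tri([ray(T,(425,176)),ray(W,(460,97),True)]),atz(W,(460,97),.089,True))
print('saddle',tri([ray(T,(305,228)),ray(W,(140,222),True)]),atz(W,(140,222),.052,True))
e=[atz(W,p,.12,True) for p in [(525,31),(460,275)]]; print('edge',e,np.degrees(np.arctan2(*(e[0]-e[1])[[1,0]])))
e=[atz(W,p,.015,True) for p in [(477,42),(430,232)]]; print('edge bottom',e,np.degrees(np.arctan2(*(e[0]-e[1])[[1,0]])))
e=[atz(W,p,.008,True) for p in [(200,15),(179,229),(149,14),(133,229)]]; print('plate',np.round(e,3).tolist())
move([.534,.113,.2],-.168)
E
```

```text
bolt [ 0.60697996 -0.23970307  0.08085974] [ 0.60781224 -0.24906066  0.05821832] [ 0.60906592 -0.23478727  0.089     ]
saddle [0.45222557 0.1285792  0.04918782] [0.45568066 0.12838102 0.052     ]
edge [array([ 0.68248419, -0.29127719,  0.12      ]), array([ 0.42929649, -0.24905651,  0.12      ])] -9.467326646211129
edge bottom [array([ 0.68422243, -0.29398805,  0.015     ]), array([ 0.43114994, -0.25017268,  0.015     ])] -9.822458298538244
plate [[0.708, 0.047, 0.008], [0.428, 0.094, 0.008], [0.721, 0.12, 0.008], [0.424, 0.174, 0.008]]
pos [ 0.5195 -0.101   0.25  ] shift [ 0.014  -0.2141  0.0499] turn [0.0007 0.0002 0.1658] F [ 0.7  0.2 -0.1] t 3.38
```

Call:
arm_command --deltas '[0.01,-0.05,0,0,0,0.05,0.085,0.014,-0.1,0.01,0,0,0.1,0.085,0.014,-0.15,0.03,0,0,0.166,0.085,0.014,-0.2,0.05,0,0,0.166,0.085,0.014,-0.214,0.05,0,0,0.166,0.085,0.014,-0.214,0.05,0,0,0.166,0.085,0.014,-0.214,0.05,0,0,0.166,0.085]'

```text
time: 4.25
eef_pos: [0.5347, 0.1105, 0.2004]
tool_rot: [0.996, -0.086, 0.0, 0.001]
force: [0.7, 0.0, 0.8]
grip_width: 0.999
```

```bash
python3 - <<'E'
from h import *
d=r.camera('wrist'); np.savez('w2.npz',**d); save('d',d['frame'])
for n in ['jack','jack_grip','saddle','handle_top']:
    print(n,[(np.round(a['centre'],0).tolist(),round(a['confidence'],2)) for a in r.search_frame(n,'wrist')[:2]])
for P in [(.452,.1285,.052),(.536,.114,.078)]: print(proj(d,P,True))
move([.534,.113,.1],-.168)
E
```

```text
jack [([308.0, 129.0], 0.72)]
jack_grip [([310.0, 127.0], 0.71)]
saddle [([306.0, 260.0], 0.66)]
handle_top [([304.0, 44.0], 0.81)]
[310.48008143 263.48744061]
[309.72791744 191.84371109]
pos [0.5343 0.1118 0.2002] shift [-0.0005 -0.0012  0.1002] turn [ 0.0009 -0.0005 -0.0021] F [-0.3 -0.3 -1.3] t 4.5
```

View pics/d.png

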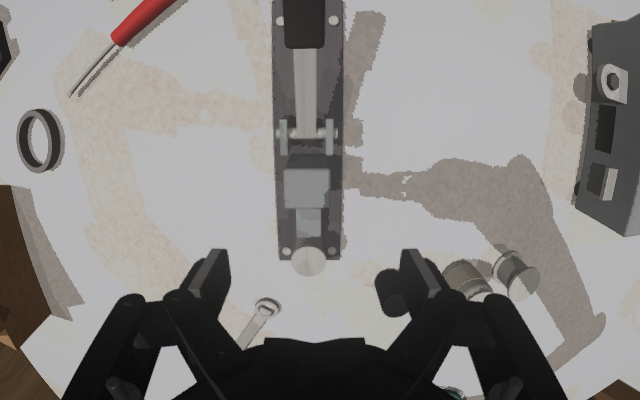

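Wrist view 2: saddle at (308,261), block top centred at (307,188), jack axis vertical in the image and so aligned with the tool.

```bash
python3 - <<'E'
from h import *
S=dict(np.load('scene.npz'));T=dict(np.load('top.npz'));W=dict(np.load('w1.npz'));V=dict(np.load('w2.npz'))
print('saddle',tri([ray(V,(308,261),True),ray(W,(140,222),True)]),tri([ray(T,(305,228)),ray(V,(308,261),True)]),atz(V,(308,261),.052,True))
e=np.array([atz(V,p,.078,True) for p in [(285,170),(330,170),(328,207),(285,207)]]);print('block',np.round(e,4).tolist(),e.mean(0))
print('bolt',tri([ray(V,(612,80),True),ray(W,(460,97),True)]),atz(V,(612,80),.089,True))
p=[atz(V,p,.008,True) for p in [(279,258),(340,258),(273,0),(346,0)]];print('plate',np.round(p,3).tolist())
g=atz(V,(307,188.5),.078,True); move([g[0],g[1],.055],-.168)
E
```

```text
saddle [0.45385879 0.13076956 0.04878067] [0.45043748 0.12926926 0.04398163] [0.45535903 0.13046112 0.052     ]
block [[0.5581, 0.1307, 0.078], [0.5517, 0.0943, 0.078], [0.52, 0.101, 0.078], [0.5262, 0.1372, 0.078]] [0.53899346 0.11582398 0.078     ]
bolt [ 0.60942589 -0.23683602  0.08491576] [ 0.60977035 -0.23117188  0.089     ]
plate [[0.439, 0.169, 0.008], [0.427, 0.098, 0.008], [0.721, 0.12, 0.008], [0.708, 0.048, 0.008]]
pos [0.5343 0.1118 0.2002] shift [ 0.0042 -0.0049  0.1452] turn [ 0.0009 -0.0005 -0.0021] F [-0.3 -0.3 -1.3] t 4.5
```

Call:
arm_command --deltas '[0.004,-0.005,0.04,0,0,-0.002,0.085,0.004,-0.005,0.09,0,0,-0.002,0.085,0.004,-0.005,0.13,0,0,-0.002,0.085,0.004,-0.005,0.145,0,0,-0.002,0.085,0.004,-0.005,0.145,0,0,-0.002,0.085,0.004,-0.005,0.145,0,0,-0.002,0,0.004,-0.005,0.145,0,0,-0.002,0,0.004,-0.005,0.145,0,0,-0.002,0,0.004,-0.005,0.145,0,0,-0.002,0,0.004,-0.005,0.145,0,0,-0.002,0,0.004,-0.005,0.145,0,0,-0.002,0,0.004,-0.005,0.145,0,0,-0.002,0]' --force 60

```text
time: 6.0
eef_pos: [0.54, 0.1159, 0.0566]
tool_rot: [0.996, -0.084, 0.001, 0.0]
force: [-0.8, -1.5, 7.9]
grip_width: 0.465
```

```bash
python3 - <<'E'
from h import *
d=r.camera('wrist'); np.savez('w3.npz',**d); save('e',d['frame'])
s=r.read_state(); print(s['grip_width'])
move([.539,.116,.12],-.168)
E
```

```text
0.457862474278413
pos [0.54   0.1159 0.0566] shift [-0.0008  0.0001 -0.0634] turn [ 0.0005 -0.0026 -0.0003] F [-1.7  0.2  7.7] t 6.05
```

View pics/e.png

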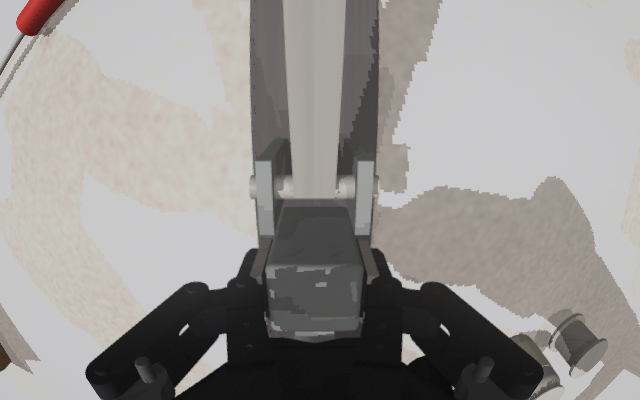

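Grasp is good (about 39 mm opening on a 40 mm block, block central between the pads). Lift and turn.

Call:
arm_command --deltas '[0,0,0,0,0,0,0,0,0,-0.02,0,0,0,0,0,0,-0.045,0,0,0,0,0,0,-0.07,0,0,-0.13,0,0,0,-0.07,0,0,-0.29,0,0,0,-0.07,0,0,-0.45,0,0,0,-0.07,0,0,-0.61,0,0,0,-0.07,0,0,-0.77,0,0,0,-0.07,0,0,-0.93,0,0.02,0.02,-0.07,0,0,-1.09,0,0.04,0.04,-0.07,0,0,-1.25,0,0.06,0.06,-0.07,0,0,-1.41,0]' --force 80

```text
time: 7.55
eef_pos: [0.5876, 0.0453, 0.125]
tool_rot: [0.812, 0.584, -0.001, 0.0]
force: [-0.2, 0.4, -8.8]
grip_width: 0.457
```

```bash
python3 - <<'E'
from h import *
print(r.read_state()['grip_width'])
move([.640,-.054,.126],1.403)
E
```

```text
0.45715409298908943
pos [0.5876 0.0453 0.125 ] shift [-0.0775  0.0812 -0.0009] turn [-0.001   0.0021 -0.156 ] F [-0.2  0.4 -8.8] t 7.55
```

Call:
arm_command --deltas '[-0.025,0.027,0,0,0,-0.08,0,-0.05,0.054,0,0,0,-0.156,0,-0.07,0.075,0,0,0,-0.156,0,-0.077,0.081,0,0,0,-0.156,0,-0.077,0.081,0,0,0,-0.156,0,-0.077,0.081,0,0,0,-0.156,0,-0.077,0.081,0,0,0,-0.156,0]'

```text
time: 8.43
eef_pos: [0.6394, -0.0519, 0.1251]
tool_rot: [0.763, 0.646, -0.001, -0.0]
force: [-0.3, -1.1, -8.8]
grip_width: 0.458
```

```bash
python3 - <<'E'
from h import *
d=r.camera('wrist'); np.savez('w4.npz',**d)
t=r.camera('top'); np.savez('t4.npz',**t); sc=r.camera('scene'); np.savez('s4.npz',**sc)
u=cv2.resize(t['frame'][140:240,280:440],None,fx=5,fy=5,interpolation=2)[:, :800]
save('f',np.vstack([cv2.resize(d['frame'],None,fx=1,fy=1)]));
save('g',u)
for n in ['lift_pad','saddle']: print(n,[(np.round(a['centre'],0).tolist(),round(a['confidence'],2)) for a in r.search_frame(n,'wrist')[:2]])
print(proj(d,(.6085,-.2375,.089),True)); move([.640,-.054,.126],1.403)
E
```

```text
lift_pad [([194.0, 380.0], 0.75)]
saddle [([314.0, 156.0], 0.68)]
[313.42736579 413.99483827]
pos [ 0.6399 -0.0531  0.1252] shift [-0.0008  0.0003 -0.0008] turn [-0.0011  0.0021  0.0005] F [-0.6  0.5 -9.7] t 8.68
```

View pics/f.png

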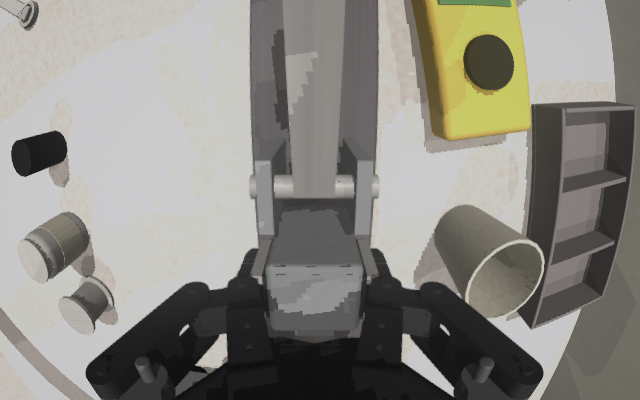

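View pics/g.png

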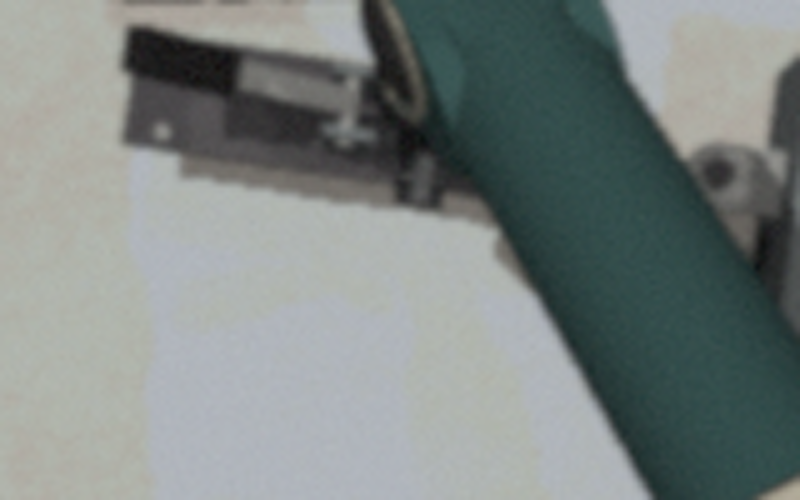

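Wrist view 3 shows the jack held straight and clear of the multimeter and cup. The top crop shows the bolt head at about (424,175). Lower to 4 mm above the table, then slide in.

Call:
arm_command --deltas '[0,0,0.03,0.0,0.002,0,0,0,0,0.055,0,0.002,0,0,0,0,0.064,0,0.002,0,0,0,0,0.064,0,0.002,0,0,-0.015,0,0.064,0,0.002,0,0,-0.04,0,0.064,0,0.002,0,0,-0.06,0,0.064,0,0.002,0,0,-0.06,0,0.064,0,0.002,0,0,-0.06,0,0.064,0,0.002,0,0]'

```text
time: 9.8
eef_pos: [0.6301, -0.1125, 0.0619]
tool_rot: [0.764, 0.645, 0.0, -0.0]
force: [-0.4, 0.7, -9.1]
grip_width: 0.461
```

```bash
python3 - <<'E'
from h import *
s=r.camera('scene'); np.savez('s5.npz',**s); t=r.camera('top')
a=cv2.resize(s['frame'][220:320,215:375],None,fx=5,fy=5,interpolation=2)
save('h',a)
move([.6234,-.1517,.0606],1.403)
for P in [(.609,-.2365,.066),(.609,-.2365,.052)]: print((proj(s,P)-[215,220])*5)
E
```

```text
pos [ 0.63   -0.1114  0.0617] shift [-0.0408  0.0001  0.0011] turn [-0.0006 -0.0009  0.0016] F [ 0.  -0.8 -8.7] t 9.9
[279.58019042 330.89965342]
[282.68111628 355.41192917]
```

View pics/h.png

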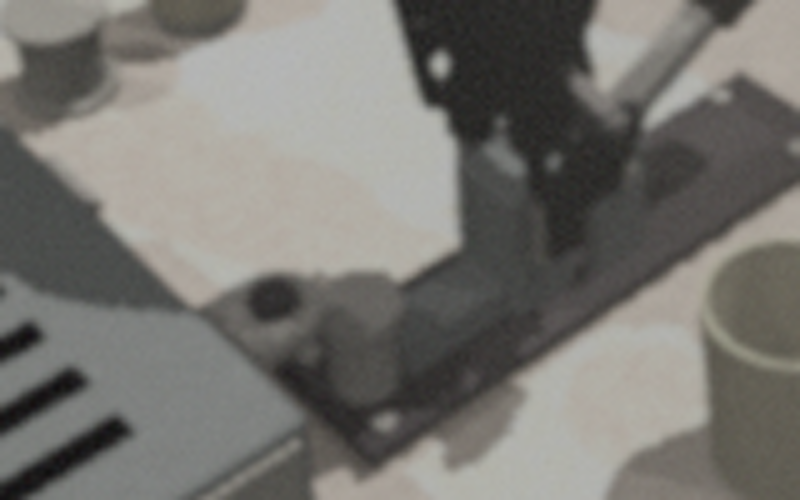

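Scene crop: saddle top at about (365,295), bolt head at about (273,297), both close and lined up. Check them against the predictions.

```bash
python3 - <<'E'
from h import *
s=dict(np.load('s5.npz'))
for P in [(.6156,-.1962,.057),(.609,-.2365,.089)]: print((proj(s,P)-[215,220])*5)
a=atz(s,(215+73,220+59),.057); b=atz(s,(215+273/5,220+297/5),.089); print(a,b,b-a, 'expected',[-.0066,-.0403])
E
```

```text
[361.95657736 296.48776215]
[274.35892015 289.62642658]
[ 0.61601778 -0.19480648  0.057     ] [ 0.61142154 -0.239688    0.089     ] [-0.00459624 -0.04488152  0.032     ] expected [-0.0066, -0.0403]
```

Call:
arm_command --deltas '[-0.015,0,0,0,0,0,0,-0.03,0.001,0.0,0,0,0,0,-0.043,0.001,0,0,0,0,0,-0.043,0.001,0,0,0,0,0,-0.043,0.001,0,0,0,0,0,-0.043,0.001,0.003,0,0,0,0,-0.043,0.001,0.005,0,0,0,0,-0.043,0.001,0.006,0,0,0,0,-0.043,0.001,0.006,0,0,0,0]'

```text
time: 11.02
eef_pos: [0.624, -0.1532, 0.0568]
tool_rot: [0.763, 0.646, 0.0, -0.001]
force: [-5.6, 0.2, 3.6]
grip_width: 0.459
```

```bash
python3 - <<'E'
from h import *
s=r.camera('scene'); np.savez('s6.npz',**s); t=r.camera('top')
a=cv2.resize(s['frame'][245:305,235:315],None,fx=10,fy=10,interpolation=2)
save('i',a)
move([.6238,-.1537,.0566],1.403)
p=np.array(r.read_state()['eef_pos']); q=p-.086*np.array([.167,.986,0]); q[2]=.052
ring=[(proj(s,q+.018*np.array([np.cos(k),np.sin(k),0]))-[235,245])*10 for k in np.linspace(0,6.283,9)]
print(q,np.round(ring).tolist())
E
```

```text
pos [ 0.6239 -0.1533  0.0567] shift [-0.0005 -0.0001  0.0001] turn [-0.0007 -0.0009  0.0023] F [-4.9  0.9  1.8] t 11.12
[ 0.60958322 -0.23806088  0.052     ] [[426.0, 508.0], [452.0, 458.0], [424.0, 415.0], [361.0, 401.0], [299.0, 426.0], [272.0, 475.0], [298.0, 520.0], [362.0, 534.0], [426.0, 508.0]]
```

View pics/i.png

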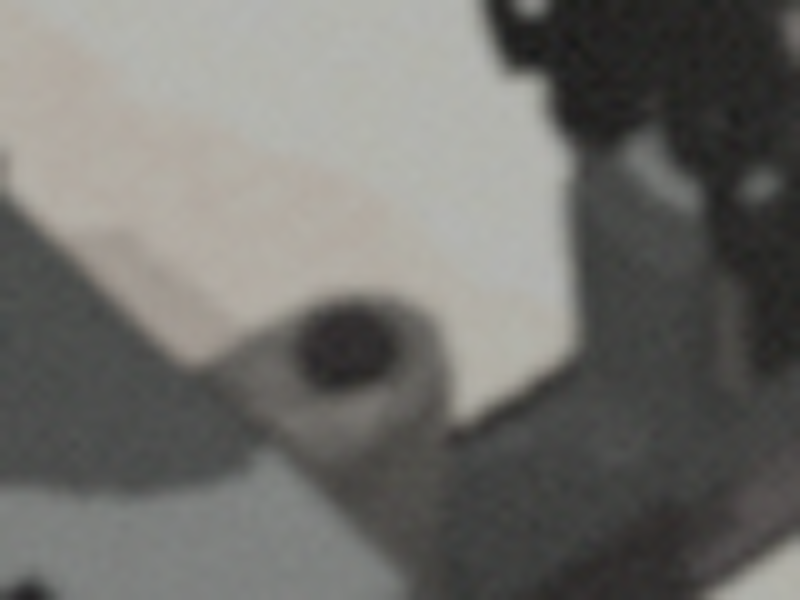

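The bolt head is within about 1 mm of straight over the predicted saddle, and the base is on the table. Release and retreat upward.

Call:
arm_command --deltas '[0,0,0,0,0,0,0.07,0,0,0,0,0,0,0.07,0,0,0,0,0,0,0.07,0,0,0,0,0,0,0.07,0,0,-0.02,0,0,0,0.07,0,0,-0.06,0,0,0,0.07,0,0,-0.11,0,0,0,0.07,0,0,-0.135,0,0,0,0.07,0,0,-0.135,0,0,0,0.04,0,0,-0.135,0,0,0,0]'

```text
time: 12.38
eef_pos: [0.6235, -0.1535, 0.1914]
tool_rot: [0.763, 0.646, -0.0, -0.001]
force: [0.4, -1.1, -0.3]
grip_width: 0.4
```

```bash
python3 - <<'E'
from h import *
d=r.camera('wrist'); np.savez('w6.npz',**d); s=r.camera('scene'); save('j',d['frame'])
print(r.read_state()['grip_width'])
O=np.array([.6238,-.1542,0]);u=np.array([.167,.986,0])
for n,P in [('saddle',O-.085*u+[0,0,.052]),('block',O+[0,0,.078]),('htop',O+.1465*u+[0,0,.1246]),('hnear',O+.115*u+[0,0,.1075])]: print(n,np.round(proj(d,P,True)))
print(np.round(proj(d,(.609,-.238,.089),True)))
h=O+.1465*u; move([h[0],h[1],.160],1.403)
E
```

```text
0.22574551232262005
saddle [314. 269.]
block [314. 196.]
htop [314.  -8.]
hnear [314.  44.]
[313. 290.]
pos [ 0.6232 -0.1534  0.1905] shift [0.1458 0.0012 0.0306] turn [-0.003  -0.001   0.0024] F [-0.   0.6  0.4] t 12.47
```

View pics/j.png

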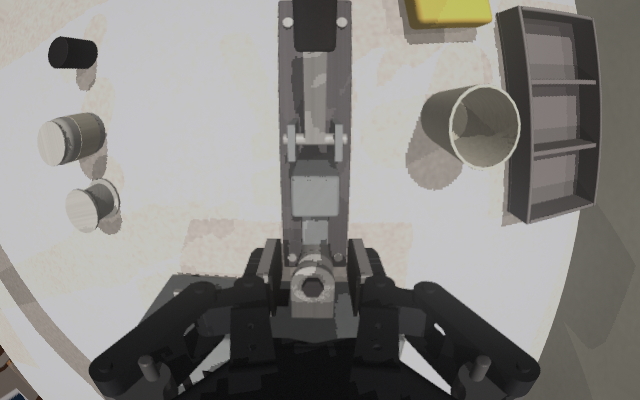

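Wrist view 4: bolt head at (314,288) over the jack axis and block at (316,195), within about 2 px of prediction. The jack is straight and the handle is up. Go above the grip.

Call:
arm_command --deltas '[0.04,0,0,0,0,0,0,0.09,0,0,0,0,0,0,0.13,0.001,0.01,0,0,0,0,0.146,0.001,0.03,0,0,0,0,0.146,0.001,0.03,0,0,0,0,0.146,0.001,0.03,0,0,0,0]'

```text
time: 13.22
eef_pos: [0.648, -0.012, 0.1599]
tool_rot: [0.764, 0.645, -0.001, -0.001]
force: [0.5, -0.2, -0.5]
grip_width: 0.001
```

```bash
cat >> h.py <<'E'
O=np.array([.6238,-.1542,0]);u=np.array([.167,.986,0])
def htop(th):
    a=.5-th; P=O+(.045+.12*np.cos(a)-.008*np.sin(a))*u; P[2]=.06+.12*np.sin(a)+.008*np.cos(a)+.019; return P
E
python3 - <<'E'
from h import *
print(r.read_state()['grip_width'])
for th in [0,.15,.3,.45,.6]: print(th,np.round(htop(th),4)); move(htop(th),1.403)
E
```

```text
0.0011880151156371283
0 [ 0.6483 -0.0098  0.1436]
pos [ 0.648  -0.012   0.1599] shift [ 0.0022 -0.0001  0.0163] turn [-0.004   0.0004 -0.0002] F [ 0.5 -0.2 -0.5] t 13.22
0.15 [ 0.6497 -0.0014  0.1277]
pos [ 0.648  -0.012   0.1599] shift [0.0107 0.     0.0322] turn [-0.004   0.0004 -0.0002] F [ 0.5 -0.2 -0.5] t 13.22
0.3 [0.6507 0.0046 0.1107]
pos [ 0.648  -0.012   0.1599] shift [0.0168 0.0001 0.0492] turn [-0.004   0.0004 -0.0002] F [ 0.5 -0.2 -0.5] t 13.22
0.45 [0.6513 0.0079 0.093 ]
pos [ 0.648  -0.012   0.1599] shift [0.0202 0.0001 0.0669] turn [-0.004   0.0004 -0.0002] F [ 0.5 -0.2 -0.5] t 13.22
0.6 [0.6514 0.0087 0.075 ]
pos [ 0.648  -0.012   0.1599] shift [0.021  0.0002 0.0849] turn [-0.004   0.0004 -0.0002] F [ 0.5 -0.2 -0.5] t 13.22
```

Call:
arm_command --deltas '[0.002,0,0.008,0,0,0,0,0.002,0,0.014,0,0,0,0,0.005,0,0.021,0,0,0,0,0.008,0,0.027,0,0,0,0,0.011,0,0.032,0,0,0,0,0.011,0,0.032,0,0,0,0]'

```text
time: 13.98
eef_pos: [0.6494, -0.0007, 0.1274]
tool_rot: [0.764, 0.646, -0.002, -0.002]
force: [-1.3, -1.4, 0.9]
grip_width: 0.002
```

```bash
python3 - <<'E'
from h import *
for th in [.3,.45,.6]: move(htop(th),1.403)
E
```

```text
pos [ 0.6494 -0.0007  0.1274] shift [0.0054 0.0005 0.0167] turn [-0.0049  0.0005  0.0004] F [-1.3 -1.4  0.9] t 13.97
pos [ 0.6494 -0.0007  0.1274] shift [0.0089 0.0005 0.0344] turn [-0.0049  0.0005  0.0004] F [-1.3 -1.4  0.9] t 13.97
pos [ 0.6494 -0.0007  0.1274] shift [0.0096 0.0006 0.0524] turn [-0.0049  0.0005  0.0004] F [-1.3 -1.4  0.9] t 13.97
```

Call:
arm_command --deltas '[0.002,0,0.006,0,0,0,0,0.004,0,0.012,0,0,0,0,0.006,0,0.018,0,0,0,0,0.007,0,0.024,0,0,0,0,0.008,0,0.03,0,0,0,0,0.009,0,0.036,0,0,0,0,0.0095,0,0.042,0,0,0,0,0.0095,0,0.048,0,0,0,0,0.0095,0,0.052,0,0,0,0,0.0095,0,0.052,0,0,0,0]'

```text
time: 15.22
eef_pos: [0.6514, 0.0088, 0.0767]
tool_rot: [0.764, 0.646, -0.001, -0.001]
force: [-2.8, -3.0, 10.5]
grip_width: 0.001
```

```bash
python3 - <<'E'
from h import *
move(htop(.6),1.403)
s=r.camera('scene'); np.savez('s7.npz',**s)
save('k',cv2.resize(s['frame'][170:370,180:440],None,fx=3,fy=3,interpolation=2))
E
```

```text
pos [0.6514 0.0088 0.0767] shift [-0.0001  0.      0.0017] turn [-0.0035  0.001   0.0004] F [-2.8 -3.  10.5] t 15.22
```

View pics/k.png

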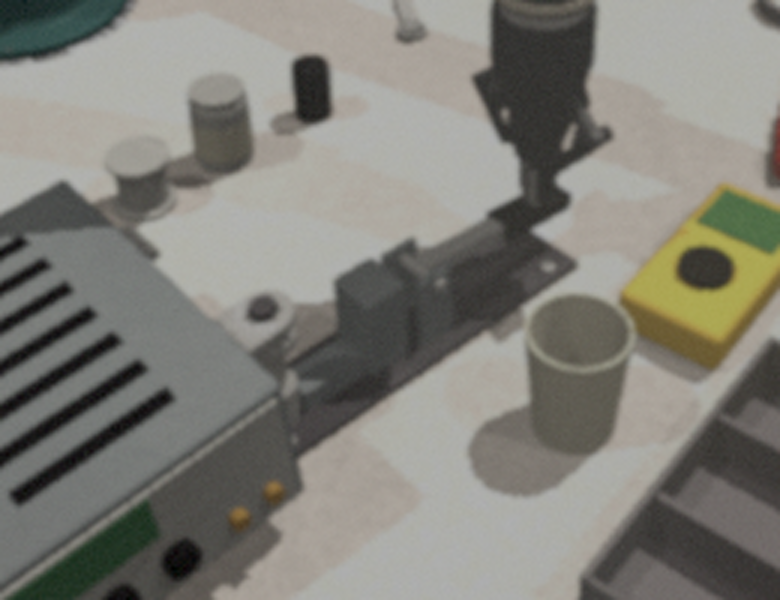

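Chassis is lifted on the saddle (bolt now at crop (263,307)), and the force fits the loaded value. Press a bit more to reach the stop.

Call:
arm_command --deltas '[0,0,0.002,0,0,0,0,0,0,0.004,0,0,0,0,0,0,0.006,0,0,0,0,0,0,0.007,0,0,0,0]'

```text
time: 15.78
eef_pos: [0.6516, 0.0087, 0.0735]
tool_rot: [0.764, 0.645, -0.002, 0.0]
force: [-9.8, -3.6, 29.3]
grip_width: 0.003
```

```bash
python3 - <<'E'
from h import *
move(htop(.6),1.403)
s=r.read_state();print(s['effort'])
E
```

```text
pos [0.6516 0.0087 0.0735] shift [-0.0001 -0.0002 -0.0015] turn [-0.0027  0.0034  0.    ] F [-9.8 -3.6 29.3] t 15.78
[ -2.2218436  -42.84696221  -8.72313023 -15.98522902   0.38199311
  -3.55615161   0.06257712]
```

Stop reached: 29 N with almost no further travel. Ease up along the same arc and clear the grip.

Call:
arm_command --deltas '[0,0,-0.003,0,0,0,0,0,0,-0.008,0,0,0,0,0,0,-0.014,0,0,0,0,-0.001,0,-0.021,0,0,0,0,-0.002,0,-0.028,0,0,0,0,-0.004,0,-0.036,0,0,0,0,-0.006,0,-0.044,0,0,0,0,-0.009,0,-0.052,0,0,0,0,-0.013,0,-0.06,0,0,0,0,-0.018,0,-0.068,0,0,0,0,-0.02,0,-0.078,0,0,0,0,-0.02,0,-0.095,0,0,0,0]'

```text
time: 17.27
eef_pos: [0.6482, -0.0111, 0.1688]
tool_rot: [0.764, 0.645, -0.003, -0.0]
force: [-1.2, 0.3, 0.0]
grip_width: -0.003
```

Call:
arm_command --deltas '[0,0,-0.015,0,0,0,0,0,0,-0.015,0,0,0,0,0,0,-0.015,0,0,0,0,0,0,-0.015,0,0,0,0]'

```text
time: 17.77
eef_pos: [0.6479, -0.011, 0.1831]
tool_rot: [0.764, 0.645, -0.003, -0.001]
force: [0.3, -0.0, -0.4]
grip_width: 0.002
```

```bash
python3 - <<'E'
from h import *
s=r.camera('scene'); np.savez('s8.npz',**s); d=r.camera('wrist'); np.savez('w8.npz',**d)
A=s['frame'][170:370,180:440]; W=d['frame']
save('l',np.vstack([cv2.resize(A,None,fx=2,fy=2,interpolation=2)[:300][:, :520], cv2.resize(W,(520,300))]))
b=dict(np.load('s6.npz'))['frame']; diff=np.abs(b.astype(int)-s['frame'])[:,:260].max(2)
print('chassis diff before/after, >40:',(diff[240:400]>40).sum())
move(htop(0),1.403); print(np.round(proj(d,htop(0)-[0,0,.019],True)),np.round(proj(d,O+[0,0,.078],True)),np.round(proj(d,[.6095,-.238,.089],True)))
E
```

```text
chassis diff before/after, >40: 6585
pos [ 0.648  -0.011   0.1832] shift [0.0014 0.0003 0.0396] turn [-0.005   0.0035 -0.0003] F [0.  0.2 0.4] t 17.88
[314. 221.] [314. 335.] [314. 390.]
```

View pics/l.png

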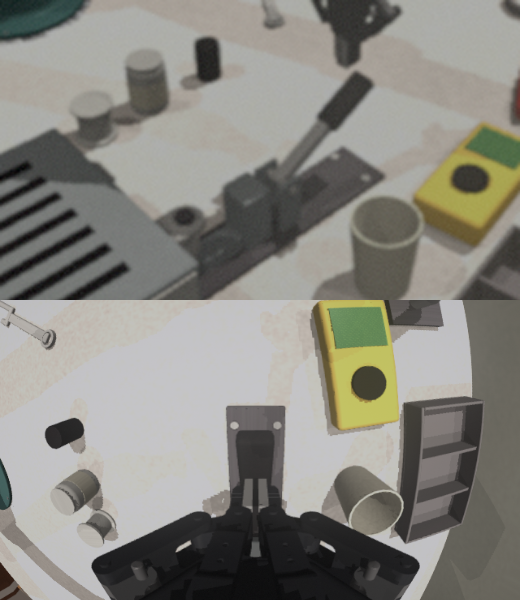

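Handle is fully up and the chassis is back down. The bolt seems to sit a few pixels from its place before, so I'll measure that.

```bash
python3 - <<'E'
from h import *
g=lambda n:cv2.cvtColor(dict(np.load(n))['frame'],cv2.COLOR_RGB2GRAY)
def m(a,b,y0,y1,x0,x1):
    q=cv2.matchTemplate(b[y0-12:y1+12,x0-12:x1+12],a[y0:y1,x0:x1],cv2.TM_CCOEFF_NORMED); _,v,_,p=cv2.minMaxLoc(q)
    x,y=p; f=lambda l,c,r_:(l-r_)/(2*(l-2*c+r_)+1e-12)
    return x-12+f(*q[y,x-1:x+2]),y-12+f(*q[y-1:y+2,x]),round(v,3)
S=g('scene.npz')
for n in ['s6.npz','s8.npz']:
    b=g(n); print(n,'lug',m(S,b,268,292,258,284),'top slots',m(S,b,245,330,140,215),'panel',m(S,b,345,395,180,230))
a=g('s6.npz');b=g('s8.npz'); print('jack rear',m(a,b,225,262,328,368))
E
```

```text
s6.npz lug (np.float32(-0.0032101427), np.float32(-0.4141719), 0.801) top slots (np.float32(-0.01966467), np.float32(-0.08740447), 0.891) panel (np.float32(0.011427696), np.float32(0.018257776), 0.995)
s8.npz lug (np.float32(2.9260807), np.float32(-1.9440114), 0.73) top slots (np.float32(4.067901), np.float32(-1.8685844), 0.921) panel (np.float32(3.9678977), np.float32(-2.0232434), 0.991)
jack rear (np.float32(-0.1990909), np.float32(-0.052141953), 0.982)
```

```bash
python3 - <<'E'
from h import *
s=dict(np.load('s8.npz'))
for n,p,z,d in [('slots',(178,288),.12,(4.07,-1.8)),('panel',(205,370),.06,(3.97,-2.03)),('lug',(270,279),.089,(2.93,-1.7))]:
    a=atz(s,p,z);b=atz(s,np.array(p)+d,z); e=b-a; print(n,np.round(a,3),np.round(e*1000,1),'along u %.1f across %.1f'%(1000*e@u,1000*e@np.array([.986,-.167,0])))
move([.6238,-.1542,.25],1.403)
E
```

```text
slots [ 0.518 -0.378  0.12 ] [2.2 7.3 0. ] along u 7.6 across 0.9
panel [ 0.651 -0.435  0.06 ] [2.2 6.5 0. ] along u 6.8 across 1.1
lug [ 0.611 -0.238  0.089] [1.3 6.8 0. ] along u 7.0 across 0.1
pos [ 0.648  -0.011   0.1832] shift [-0.1455 -0.0002 -0.0663] turn [-0.005   0.0035 -0.0003] F [0.  0.2 0.4] t 17.88
```

The chassis slid about 7 mm towards the jack during the trial stroke (its feet slid), while the jack stayed put. The saddle is therefore off-centre by that much. I'll look again from the earlier wrist pose and re-set the jack before the final stroke. All 12 views are used, so this will be done numerically.

Call:
arm_command --deltas '[-0.03,0,-0.01,0,0,0,0,-0.08,0,-0.01,0,0,0,0.02,-0.12,0,-0.01,0,0,0,0.06,-0.1455,0,-0.007,0,0,0,0.07,-0.1455,0,-0.007,0.005,-0.0035,0,0.07,-0.1455,0,-0.007,0.005,-0.0035,0,0.07,-0.1455,0,-0.007,0.005,-0.0035,0,0.07]'

```text
time: 18.75
eef_pos: [0.6241, -0.1523, 0.1909]
tool_rot: [0.763, 0.646, -0.006, -0.002]
force: [0.4, -0.1, 0.1]
grip_width: 0.818
```

```bash
python3 - <<'E'
from h import *
d=r.camera('wrist'); np.savez('w9.npz',**d); o=dict(np.load('w6.npz')); s7=dict(np.load('s7.npz'))
g=lambda f:cv2.cvtColor(f,cv2.COLOR_RGB2GRAY)
def m(a,b,y0,y1,x0,x1,w=25):
    q=cv2.matchTemplate(b[y0-w:y1+w,x0-w:x1+w],a[y0:y1,x0:x1],cv2.TM_CCOEFF_NORMED); _,v,_,p=cv2.minMaxLoc(q); return np.array(p)-w,v
A,B=g(o['frame']),g(d['frame'])
for n,box,c,z in [('bolt',(272,304,298,332),(314,288),.089),('block',(172,218,288,344),(316,195),.078),('pivot',(120,165,280,350),(315,142),.065)]:
    dp,v=m(A,B,*box); a=atz(o,c,z,True);b=atz(d,np.array(c)+dp,z,True); print(n,dp,round(v,3),np.round(a,4),np.round(b,4),np.round((b-a)@u*1000,1))
print('bolt raised',atz(s7,(267.7,272.3),.110))
for n in ['chassis','lift_pad','saddle','jack_grip']: print(n,[(np.round(x['centre']).tolist(),round(x['confidence'],2)) for x in r.search_frame(n,'wrist')[:1]])
move(O+[0,0,.0566],1.403)
E
```

```text
bolt [ 1 -4] 0.894 [ 0.6103 -0.2354  0.089 ] [ 0.6115 -0.2306  0.089 ] 5.0
block [1 1] 0.978 [ 0.6256 -0.1533  0.078 ] [ 0.6258 -0.1535  0.078 ] -0.2
pivot [1 1] 0.976 [ 0.6315 -0.1126  0.065 ] [ 0.6317 -0.1128  0.065 ] -0.3
bolt raised [ 0.61133001 -0.24206891  0.11      ]
chassis [([299.0, 310.0], 0.75)]
lift_pad [([302.0, 312.0], 0.81)]
saddle [([315.0, 252.0], 0.52)]
jack_grip [([316.0, 124.0], 0.85)]
pos [ 0.6238 -0.1538  0.1908] shift [0.0005 0.0014 0.1342] turn [-0.0098  0.007   0.0007] F [-0.9  0.6  0.5] t 19.0
```

The jack is unmoved (within 0.3 mm) and the lug is +5 to 7 mm along the jack's axis. Regrasp, lift 3 mm, move the jack back 5 mm and set it down.

Call:
arm_command --deltas '[0.0005,0,0.03,-0.01,0.007,0,0.07,0.0005,0,0.07,-0.01,0.007,0,0.07,0.0005,0,0.11,-0.01,0.007,0,0.07,0.0005,0,0.134,-0.01,0.007,0,0.07,0.0005,0,0.134,-0.01,0.007,0,0.07,0.0005,0,0.134,-0.01,0.007,0,0.0,0.0005,0,0.134,-0.01,0.007,0,0.0,0.0005,0,0.134,-0.01,0.007,0,0.0,0.0005,0,0.134,-0.01,0.007,0,0.0,0.0005,0,0.134,-0.01,0.007,0,0.0,0.0005,0,0.134,-0.01,0.007,0,0.0]' --force 60

```text
time: 20.38
eef_pos: [0.624, -0.1542, 0.0588]
tool_rot: [0.764, 0.646, 0.001, 0.001]
force: [1.9, 0.2, 7.0]
grip_width: 0.458
```

```bash
python3 - <<'E'
from h import *
move([.6248,-.1483,.0597],1.403); print(r.read_state()['grip_width'])
E
```

```text
pos [ 0.624  -0.1542  0.0588] shift [ 0.0059 -0.0002 -0.0009] turn [0.0038 0.0002 0.0004] F [1.9 0.2 7. ] t 20.38
0.45794488683857226
```

Call:
arm_command --deltas '[0,0,-0.004,0,0,0,0,0,0,-0.005,0,0,0,0,0.003,0,-0.005,0,0,0,0,0.0055,0,-0.005,0,0,0,0,0.0055,0,-0.005,0,0,0,0,0.0055,0,-0.002,0,0,0,0,0.0055,0,0.001,0,0,0,0,0.0055,0,0.001,0,0,0,0,0.0055,0,0.001,0,0,0,0]' --force 80

```text
time: 21.5
eef_pos: [0.625, -0.1489, 0.0588]
tool_rot: [0.764, 0.645, 0.001, 0.002]
force: [-4.5, -0.5, 5.9]
grip_width: 0.457
```

Call:
arm_command --deltas '[0,0,0,0,0,0,0.07,0,0,0,0,0,0,0.07,0,0,0,0,0,0,0.07,0,0,0,0,0,0,0.07,0,0,-0.02,0,0,0,0.07,0,0,-0.06,0,0,0,0.07,0,0,-0.11,0,0,0,0.07,0,0,-0.133,0,0,0,0.07,0,0,-0.133,0,0,0,0.07,0,0,-0.133,0,0,0,0.07]'

```text
time: 22.75
eef_pos: [0.624, -0.1488, 0.1916]
tool_rot: [0.764, 0.645, 0.001, 0.002]
force: [0.4, 0.3, -0.2]
grip_width: 0.823
```

```bash
cat > chk.py <<'E'
from h import *
d=r.camera('wrist'); np.savez('w10.npz',**d); o=dict(np.load('w6.npz')); sc=r.camera('scene'); np.savez('s10.npz',**sc)
g=lambda f:cv2.cvtColor(f,cv2.COLOR_RGB2GRAY)
def m(a,b,y0,y1,x0,x1,w=25):
    q=cv2.matchTemplate(b[y0-w:y1+w,x0-w:x1+w],a[y0:y1,x0:x1],cv2.TM_CCOEFF_NORMED); _,v,_,p=cv2.minMaxLoc(q); return np.array(p)-w,v
A,B=g(o['frame']),g(d['frame'])
for n,box,c,z in [('bolt',(272,304,298,332),(314,288),.089),('block',(172,218,288,344),(316,195),.078),('pivot',(120,165,280,350),(315,142),.065)]:
    dp,v=m(A,B,*box); a=atz(o,c,z,True);b=atz(d,np.array(c)+dp,z,True); print(n,dp,round(v,3),np.round(a,4),np.round(b,4),np.round((b-a)@u*1000,1))
S=g(dict(np.load('s8.npz'))['frame']); print('chassis panel vs s8',m(S,g(sc['frame']),345,388,180,230,12))
O2=O+.005*u; h=O2+.1465*u; move([h[0],h[1],.16],1.403)
E
python3 chk.py
```

```text
bolt [ 0 -1] 0.929 [ 0.6103 -0.2354  0.089 ] [ 0.6112 -0.2301  0.089 ] 5.4
block [ 0 -1] 0.986 [ 0.6256 -0.1533  0.078 ] [ 0.6267 -0.1481  0.078 ] 5.3
pivot [ 0 -1] 0.978 [ 0.6315 -0.1126  0.065 ] [ 0.6328 -0.1074  0.065 ] 5.3
chassis panel vs s8 (array([0, 0]), 0.9947392344474792)
pos [ 0.6237 -0.1487  0.1906] shift [0.1461 0.001  0.0305] turn [0.0016 0.0008 0.0003] F [-0.2  0.5  0.1] t 22.85
```

Jack and lug are back in the original relation (+5.3 vs +5.4 mm), and the chassis was untouched. Final stroke.

Call:
arm_command --deltas '[0.04,0,0,0,0,0,0,0.09,0,0,0,0,0,0,0.13,0.001,0.01,0,0,0,0,0.146,0.001,0.03,0,0,0,0,0.146,0.001,0.03,0,0,0,0,0.146,0.001,0.03,0,0,0,0,0.146,0.001,0.03,0,0,0,0]'

```text
time: 23.72
eef_pos: [0.6494, -0.0072, 0.1608]
tool_rot: [0.765, 0.644, 0.0, 0.001]
force: [-0.2, -0.4, 0.8]
grip_width: 0.001
```

```bash
sed -i 's/^O=.*$/O=np.array([.6247,-.1490,0]);u=np.array([.167,.986,0])/' h.py
python3 - <<'E'
from h import *
print(r.read_state()['grip_width'])
for th in [0,.15,.6]: move(htop(th),1.403)
E
```

```text
0.0010760609732592362
pos [ 0.6494 -0.0072  0.1608] shift [ 0.0026 -0.0007  0.0173] turn [ 0.0023  0.0016 -0.0026] F [-0.2 -0.4  0.8] t 23.73
pos [ 0.6494 -0.0072  0.1608] shift [ 0.0111 -0.0008  0.0331] turn [ 0.0023  0.0016 -0.0026] F [-0.2 -0.4  0.8] t 23.73
pos [ 0.6494 -0.0072  0.1608] shift [ 0.0214 -0.0009  0.0858] turn [ 0.0023  0.0016 -0.0026] F [-0.2 -0.4  0.8] t 23.73
```

Call:
arm_command --deltas '[0.003,0,0.01,0,0,0,0,0.003,0,0.017,0,0,0,0,0.007,0,0.025,0,0,0,0,0.011,-0.001,0.033,0,0,0,0,0.014,-0.001,0.04,0,0,0,0,0.0165,-0.001,0.047,0,0,0,0,0.018,-0.001,0.053,0,0,0,0,0.0195,-0.001,0.059,0,0,0,0,0.0205,-0.001,0.065,0,0,0,0,0.021,-0.001,0.071,0,0,0,0,0.0215,-0.001,0.077,0,0,0,0,0.0215,-0.001,0.082,0,0,0,0]'

```text
time: 25.22
eef_pos: [0.6521, 0.0137, 0.0798]
tool_rot: [0.765, 0.644, -0.001, 0.002]
force: [-4.2, -3.5, 12.2]
grip_width: -0.003
```

```bash
python3 - <<'E'
from h import *
move(htop(.6),1.403)
E
```

```text
pos [0.6521 0.0137 0.0798] shift [0.0003 0.0001 0.0048] turn [ 0.0021  0.0033 -0.0029] F [-4.2 -3.5 12.2] t 25.23
```

Call:
arm_command --deltas '[0,0,0.003,0,0,0,0,0,0,0.005,0,0,0,0,0,0,0.007,0,0,0,0,0,0,0.009,0,0,0,0,0,0,0.0095,0,0,0,0,0,0,0.0095,0,0,0,0,0,0,0.0095,0,0,0,0]'

```text
time: 26.1
eef_pos: [0.6523, 0.0136, 0.0739]
tool_rot: [0.765, 0.644, -0.001, 0.003]
force: [-9.2, -4.7, 24.8]
grip_width: -0.0
```

```bash
python3 - <<'E'
from h import *
g=lambda f:cv2.cvtColor(f,cv2.COLOR_RGB2GRAY)
def m(a,b,y0,y1,x0,x1,w=12):
    q=cv2.matchTemplate(b[y0-w:y1+w,x0-w:x1+w],a[y0:y1,x0:x1],cv2.TM_CCOEFF_NORMED); _,v,_,p=cv2.minMaxLoc(q); return (np.array(p)-w).tolist(),round(v,3)
sc=r.camera('scene'); np.savez('s11.npz',**sc); b=g(sc['frame'])
L=lambda n:g(dict(np.load(n))['frame'])
print('lug vs down(s10)',m(L('s10.npz'),b,266,284,262,282),'vs raised trial(s7)',m(L('s7.npz'),b,264,282,258,280))
print('jack block vs s10',m(L('s10.npz'),b,250,290,288,330))
S=L('scene.npz')
for n,p in dict(cup=(370,292),multimeter=(421,259),spool=(229,228),can=(254,210),capacitor=(287,197),screwdriver=(442,212),tape=(451,170),wrench=(313,165)).items():
    x,y=p; print(n,m(S,b,y-18,y+18,x-18,x+18))
move(htop(.6),1.403)
E
```

```text
lug vs down(s10) ([-1, -8], 0.905) vs raised trial(s7) ([3, -2], 0.985)
jack block vs s10 ([0, -1], 0.897)
cup ([0, 0], 0.961)
multimeter ([0, 0], 0.982)
spool ([0, 0], 0.96)
can ([0, 0], 0.965)
capacitor ([0, 0], 0.989)
screwdriver ([0, 0], 0.985)
tape ([0, 0], 0.999)
wrench ([0, 0], 0.985)
pos [0.6523 0.0136 0.0739] shift [ 0.0003 -0.     -0.0011] turn [ 0.0028  0.0059 -0.0032] F [-9.6 -3.9 24.7] t 26.15
```

At the stop, chassis raised, bystanders unmoved. Hold briefly to confirm it is steady, then hand in.

Call:
arm_command --deltas '[0,0,0.0035,0,0,0,0,0,0,0.0035,0,0,0,0,0,0,0.0035,0,0,0,0,0,0,0.0035,0,0,0,0]'

```text
time: 26.65
eef_pos: [0.6523, 0.0137, 0.0739]
tool_rot: [0.765, 0.644, -0.002, 0.004]
force: [-9.4, -2.9, 24.5]
grip_width: 0.002
```

```bash
python3 - <<'E'
from h import *
s=r.read_state(); print(s['eef_pos'],s['force'])
if 15<s['force'][2]<38: print(r.job_done())
E
```

```text
[0.6522545  0.01372008 0.0738773 ] [-9.3693953  -2.87088078 24.53736466]
the job is handed in; nothing more can be done
None
```

The job is handed in at 26.7 s: the jack stands flat with its saddle under the lug, and the arm is holding the handle down with the chassis raised. The trial stroke was done before that: down to the stop at 29 N, then fully up with the chassis back down.

- **Chassis slid:** during the trial stroke the chassis slid about 5–7 mm towards the jack (5 mm by wrist view, 7 mm by scene view). The jack itself did not move. I regrasped the jack and set it back 5.3 mm, which restored the original centring, before the final stroke.
- **Final hold:** the handle is at its stop with about 24.5 N of downward push, steady over the last 0.5 s. The lug shows as raised in the scene camera.
- **Bystanders:** all eight matched their starting places to the pixel.
- **Less certain:**
  - Saddle centring is good to about 1–2 mm; I did not re-measure it with the chassis raised.
  - The final raised state was checked by image matching only, because my picture views were used up.
  - About 9 N of sideways force remains on the tool at the stop.

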